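# Square the slide carrier, then hold it flush on the tilted stage

## Task

Push the slide carrier square into the corner of the squaring board, with its long side against the long fence and its end against the end stop. Then take it by its bridge handle to the tilting stage, tilt it to the slope of the stage face and hold it there flush, centred in the marked outline with its long side running up the slope, pressed on lightly. Finish while still gripping and pressing it; do not shift the stage out of its set angle, and leave the other things on the bench where they stand.

Things in the scene. Friction and masses are not known exactly. Their poses are not given: they have to be found in the camera images.
- carrier: Slide carrier, loose, aluminium, about 120 g: plate 80 (x) x 40 (y) x 6 mm with a glass slide on it and a bridge handle: a bar along x, full length, 12 mm wide (y), 26 to 42 mm above the underside, on a post at each end, open beneath. Both ends alike. Origin: centre of the underside; z up out of the plate. Starts flat on the board, up to 0.5 rad off the fence's direction.
- board: Squaring board, fixed: grey plate 180 (x) x 200 (y) x 6 mm with two aluminium strips 12 mm wide, 8 mm high on it. The long fence runs along x at the right (-y) edge, inner face at y = -88 mm; the end stop runs along y at the far (+x) edge, inner face at x = +78 mm. Origin: centre of the underside.
- fence_corner (a point): The inner corner of the squaring board where fence and end stop meet, on the plate's top (6 mm above the bench). Axes as the board's: the long fence runs to -x, the end stop to +y. Squared, the carrier's centre is at x = -40 mm, y = +20 mm here.
- stage_base: Base of the tilting stage, fixed to the bench: grey foot 140 (x) x 116 (y) x 12 mm with two cheeks at y = +/-44 to 52 mm, up to 68 mm high, with black knobs outside reaching y = +/-64 mm. Origin: centre of the underside.
- face (a point): Centre of the stage's flat steel face (table 120 (x) x 76 (y) x 8 mm), 70 mm above the bench, on the tilt axis. x runs up the slope, y level across it, z straight out of the face. The face carries an engraved outline 84 x 44 mm round this point, no ledge or stop.
- face_top (a point): Middle of the upper (+x) edge of the stage face, 60 mm up the slope from its centre; axes as the face.
- tilt_table (a joint): Slope of the stage face in rad: 0 level, larger = the face's +x edge (far from the robot) higher, so the face leans towards the robot. Set somewhere between 0.25 and 0.60 and held by a stiff friction hinge (about 2.5 N m) that light pressing does not move.
- petri_small: Bystander, loose: small round petri dish, 62 mm across, 14 mm high. Origin: centre of the underside.
- cover_box: Bystander, loose: small flat box, 30 x 30 x 14 mm. Origin: centre of the underside.
- eraser: Bystander, loose: eraser in a sleeve, 21 x 46 x 13 mm. Origin: centre of the underside.
- iodine: Bystander, loose: brown bottle with a black cap, 43 mm across, 92 mm high. Origin: centre of the underside.

How it is judged (in metres and radians):
On the way, in this order (a step that is already met when the one before it is completed fails the run):
1. the carrier lies on the board square in the corner, against both fence and end stop (gaps under 2.5 mm, within 0.04 rad) (x of carrier in the frame of fence_corner between -0.0425 and -0.037 m and y of carrier in the frame of fence_corner between 0.017 and 0.0225 m and z of carrier in the frame of fence_corner between -0.002 and 0.0025 m and angle between the x axis of carrier and the x axis of fence_corner, either way round below 0.04 rad), for 0.2 s.
2. the carrier is lifted off the board (z of carrier in the frame of fence_corner above 0.03 m), for 0.1 s.
At the end, for the whole second after the job is handed in: The gripper still holds the carrier flush on the stage face: centred within 8 mm each way, long axis within 0.1 rad of the slope line, underside within 2 mm and 0.04 rad of the face, pressed on with 2.5 to 25 N, at rest (x of carrier in the frame of face between -0.008 and 0.008 m and y of carrier in the frame of face between -0.008 and 0.008 m and z of carrier in the frame of face between -0.002 and 0.002 m and angle between the z axis of carrier and the z axis of face, either way round below 0.04 rad and angle between the x axis of carrier and the x axis of face, either way round below 0.1 rad and contact force between carrier and stage_base between 2.5 and 25 N and contact force between the fingers and carrier above 2 N and linear speed of carrier below 0.01 m/s); the arm keeps its last pose, push and grip.
It fails at once if the carrier is rammed on the stage (over 80 N) (contact force between carrier and stage_base above 80 N).
It fails at once if the stage is pushed out of its set angle (upper edge moved over 4 mm) (distance of face_top from where it was at the start of the episode above 0.004 m).
It fails at once if one of the loose bystanders is moved more than 20 mm (distance of any of petri_small, cover_box, eraser, iodine from where it was at the start of the episode above 0.02 m).
It also fails if it takes over 45 s, if anything falls off the work surface, if the arm or the gripper's body presses on something with over 40 N, if the wrist force passes 120 N, or if a joint passes its speed limit or range.

## Robot

A 6-joint arm with a two-finger parallel gripper is mounted at the origin on the work surface; the furniture and walls round the work are solid. World frame = base frame: x ahead of the robot, y to its left, z up, the work surface at z = 0. Lengths are in m, angles in degrees, forces in N, time in s.
With the tool pointing down it reaches from about 0.4 to 0.825 m from the base axis. Payload 7 kg.
Tool frame: the origin (TCP) lies at the centre of the arm's flange, where the gripper is bolted on; the fingertips stand 178 mm ahead of it and the grasp point (between the pads) lies 159 mm ahead of it (tip_reach is the distance from the TCP to the fingertips, in m); z points along the fingers, y is the line along which they close (so a half turn about z gives the same grasp; the last joint's range is limited). The gripper opens to 88 mm and grips with 3 to 60 N. Pads are 19 mm wide; open, the fingers measure 130 mm over their backs; the gripper's body (78 mm by 193 mm) begins 47 mm behind the grasp point.
Start: joints at [92.195, 20.546, 0.682, 0, -70.136, -16.507], TCP at [0.167, 0.654, 0.405] pointing down, gripper open.
Joint ranges: [-176.03, 176.03], [-82.01, 121.73], [-58.28, 71.71], [-173.87, 95.51], [-174.79, -0.11], [-173.66, 173.66]. Speed limits (degrees/s): [136.94, 136.94, 172.46, 180, 180, 180].

## Interface

Orientations are given as [roll, pitch, yaw] about the fixed x, y, z axes, in that order (R = Rz(yaw) Ry(pitch) Rx(roll)).
In Python, from plant import * gives the robot as it stands.
- The arm moves only by the shell command python3 -m handwheel 'ROWS'. ROWS is JSON, a list of rows, each a list of 7 numbers: the opening, from -1 (shut) to 1 (fully open), then the shift along the tool's x, y, z as a fraction of full scale, then the turn, a rotation vector about the tool's x, y, z as a fraction of full scale. A call has 1 to 5 rows; each row shifts and turns the commanded pose from where the row before left it, along the tool's axes as they then stand; what a row does not reach is not made up. Full scale, the value 1, is 0.025 m for a shift and 6 degrees for a turn. A row lasts 1/8 s, in which the tool goes at most 62.5 mm and 10.7 degrees, less where a joint would pass 70% of its speed; a pose out of reach is approached as far as the arm can. A call with a number of a shift or a turn outside -1 to 1 is refused whole. A call with a gripper value outside its range is refused whole. The fingers move at their own pace and stop on an object; the grip force is fixed at half the most. Time passes only in rows, so rows that do not move let the fingers close. It gives the time, the measured TCP pose, the force, the opening and the grip force at its end, in the units of the state.
- get_obs(): the state, without advancing time (a new reading comes with each control period).
- snapshot(name): name is "scene" or "top" or "wrist"; returns a dict with "color" (420x560x3 uint8, red, green, blue), "fx", "fy", "cx", "cy" (pixels), "R" (3x3) and "t" (3): a world point X has camera coordinates R X + t; the wrist camera has in their place "tool_from_camera" (4x4, takes a point from camera to tool coordinates, whose origin is the TCP and whose axes are the flange's). Camera axes: x right, y down, z forward; pixel columns grow to the right and rows downward; lengths in m; the calibration is good to about 2 mm. A picture is of the moment at which its call begins: read the wrist's pose just before it. There is no depth.
- close_job(): hands the job in; it is judged then, once.
The state is a dict: "clock": time; "joint_pos": joint angles; "qvel": joint speeds; "tau": joint torques, N m; "tool_pos": TCP position; "orientation": TCP orientation; "force": force on the tool from outside, world axes, zero at the start; "moment": the same for the moment, N m; "opening": finger opening in m; "gripper_force": force on a finger pad.
Only numpy, scipy, OpenCV 4.12 (cv2) and the standard library are available. Lean on these libraries where they do the work, as an engineer would, in place of code of your own. Each camera call takes 0.05 s, during which the arm holds its last target. There are 200 camera calls.

## Working session

There is one attempt and no reset: what is moved stays moved. The work goes in short steps, Python scripts to look and compute and a shell command to move; the robot and the scene stay as the last step left them, time stands still between calls to the robot, and variables do not carry over. Pictures are saved under pics/ and viewed, at most 10 in all, crops included, and the job is handed in when it is done.

```bash
mkdir -p pics; ls
python3 - <<'E'
from plant import *
import cv2,numpy as np
print(get_obs())
for n in ("scene","top"):
    s=snapshot(n); cv2.imwrite(f"pics/{n}0.png",s["color"][:,:,::-1])
    print(n,s["fx"],s["cx"],s["cy"],np.round(s["R"],3).tolist(),np.round(s["t"],3))
E
```

```text
pics
{'clock': 0.0, 'joint_pos': array([ 9.21937390e+01,  2.05917394e+01,  6.33147948e-01, -1.90707355e-02,
       -7.01335924e+01, -1.65076157e+01]), 'qvel': array([-0.01686247, -0.02772553,  0.07216018,  0.04213297, -0.00722837,
        0.02691869]), 'tau': array([-3.68823848e-04, -5.82715237e+01,  2.93048286e+01,  6.99703574e+00,
        6.96582603e-03, -1.65651168e-04]), 'tool_pos': array([0.16683064, 0.65386451, 0.40371754]), 'orientation': array([ 1.79906521e+02, -9.00716696e-03, -1.43203645e+01]), 'force': array([-0.37432898,  0.39811198, -0.42369251]), 'moment': array([-0.00964136, -0.03234352, -0.01808476]), 'gripper_force': 0.0, 'opening': 0.0875635530960007}
scene 455.6633056754397 278.5111778425412 204.3901181988213 [[-0.009, -1.0, -0.002], [-0.666, 0.008, -0.746], [0.746, -0.005, -0.666]] [-0.052  0.427  0.638]
top 521.6410643702382 281.39684934962344 212.44778469158337 [[0.013, -1.0, -0.022], [-0.991, -0.01, -0.136], [0.136, 0.023, -0.99]] [-0.044  0.556  1.316]
```

View pics/scene0.png

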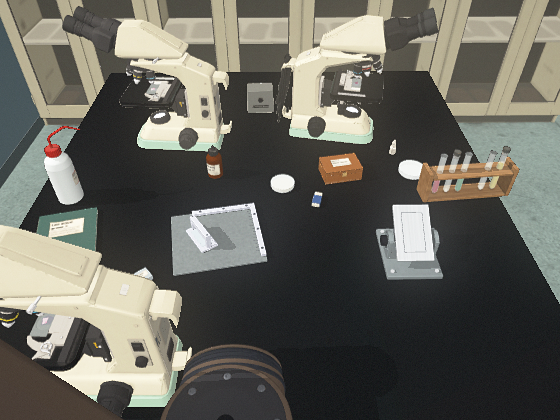

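View pics/top0.png

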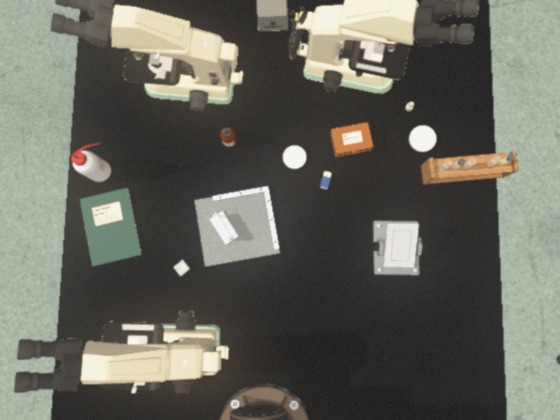

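The scene shows the board (about 170–265, 205–272) with the carrier on it, turned towards the corner, and the stage at about (410, 240). The top view shows the same: board 195–280 × 187–265, carrier near (223, 227), stage near (397, 247). I'll enlarge both areas.

```bash
cat > h.py <<'E'
from plant import *
import cv2,numpy as np
def ray(s,u,v):
    R=np.array(s["R"]);t=np.array(s["t"])
    d=R.T@np.array([(u-s["cx"])/s["fx"],(v-s["cy"])/s["fy"],1]);return -R.T@t,d
def onz(s,u,v,z):
    o,d=ray(s,u,v);return o+d*(z-o[2])/d[2]
def tri(s1,p1,s2,p2):
    o,d=ray(s1,*p1);q,e=ray(s2,*p2)
    k=np.linalg.lstsq(np.c_[d,-e],q-o,rcond=None)[0];a=o+d*k[0];b=q+e*k[1];return (a+b)/2,np.linalg.norm(a-b)
E
python3 - <<'E'
from h import *
T=cv2.imread("pics/top0.png");S=cv2.imread("pics/scene0.png")
f=lambda I,x,y,w,h:cv2.resize(I[y:y+h,x:x+w],(w*4,h*4),interpolation=cv2.INTER_CUBIC)
o=np.zeros((600,800,3),np.uint8)
for k,(I,x,y) in enumerate([(T,188,180),(S,168,198),(T,360,210),(S,370,200)]):
    c=f(I,x,y,100,75); o[300*(k//2):300*(k//2)+300,400*(k%2):400*(k%2)+400]=c
for g in range(0,800,40): o[:, g]//=2
cv2.imwrite("pics/z.png",o)
s=snapshot("top")
for p in [(195,200),(269,187),(279,249),(204,265)]: print(onz(s,*p,.006))
print(onz(s,397,245,.07))
E
```

```text
[0.59231046 0.19528307 0.006     ]
[ 0.62946658 -0.00213992  0.006     ]
[ 0.46399572 -0.03120487  0.006     ]
[0.41963105 0.16531974 0.006     ]
[ 0.47321195 -0.32764324  0.07      ]
```

View pics/z.png

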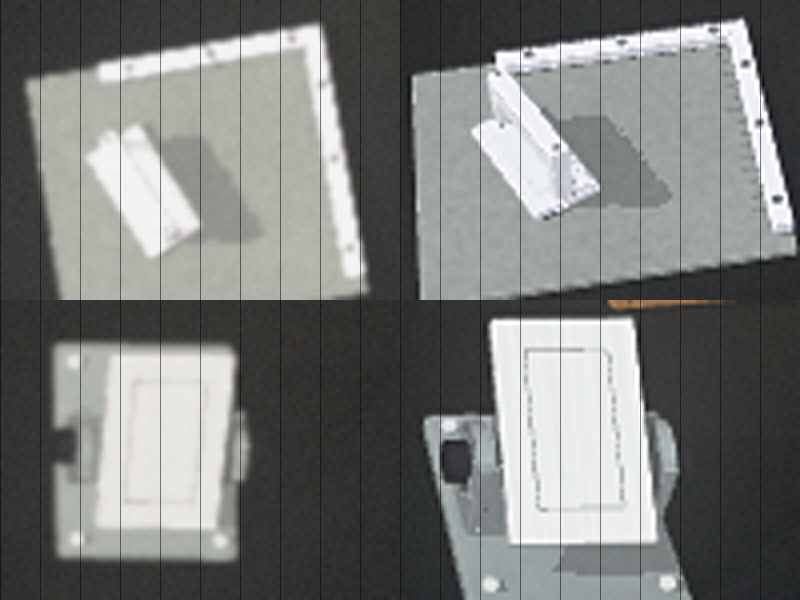

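Run:
```python
from h import *
t=snapshot("top");s=snapshot("scene")
q=lambda p,x,y,ox,oy:(ox+(p[0]-x)/4,oy+(p[1]-y)/4)
A=lambda p:q(p,0,0,188,180);B=lambda p:q(p,400,0,168,198);C=lambda p:q(p,0,300,360,210);D=lambda p:q(p,400,300,370,200)
r=lambda a:np.round(a,4)
def show(n,P,f,Q,g):
    o=[]
    for a,b in zip(P,Q):
        x,e=tri(t,f(a),s,g(b));o.append(x);print(n,r(x),r(e))
    return np.array(o)
F=show("face",[(110,353),(236,346),(218,528),(96,526)],C,[(490,320),(633,319),(656,543),(510,544)],D)
O=show("outl",[(135,380),(207,382),(198,503),(126,500)],C,[(525,349),(609,349),(623,508),(538,511)],D)
for X in(F,O):
    x=(X[0]+X[1]-X[2]-X[3])/2;print("c",r(X.mean(0)),"x",r(x),np.linalg.norm(x),"slope",np.arctan2(x[2],np.hypot(*x[:2])),"yaw",np.degrees(np.arctan2(x[1],x[0])))
Bd=show("board",[(26,80),(322,24),(368,292)],A,[(411,75),(744,18),(797,252)],B)
c=show("carrier",[(88,155),(152,258),(200,225)],A,[(473,130),(542,219),(600,186)],B)
print("board by plane",r(onz(t,*A((26,80)),.006)),r(onz(t,*A((322,24)),.014)),r(onz(t,*A((368,292)),.006)))
print("scene by plane",r(onz(s,*B((411,75)),.006)),r(onz(s,*B((744,18)),.014)),r(onz(s,*B((797,252)),.006)))
for st,f,P in((t,A,[(88,155),(152,258),(200,225)]),(s,B,[(473,130),(542,219),(600,186)])):print([r(onz(st,*f(p),.012)) for p in P])
for n,p in dict(corner_in=(726,44),fence_near_in=(770,232)).items():print(n,r(onz(s,*B(p),.006)))
```

```text
face [ 0.5241 -0.2987  0.1005] 0.0012
face [ 0.53   -0.377   0.0952] 0.0011
face [ 0.4207 -0.3746  0.04  ] 0.0045
face [ 0.4206 -0.2988  0.0404] 0.0018
outl [ 0.5083 -0.315   0.0941] 0.0011
outl [ 0.5076 -0.3589  0.0943] 0.0012
outl [ 0.4359 -0.3599  0.0497] 0.0051
outl [ 0.4371 -0.3162  0.0467] 0.0032
c [ 0.4738 -0.3373  0.069 ] x [ 0.1064 -0.0011  0.0577] 0.12105181980024289 slope 0.49655670002759944 yaw -0.5992538877592318
c [ 0.4722 -0.3375  0.0712] x [0.0714 0.0011 0.0459] 0.08495100932386525 slope 0.5714360420239701 yaw 0.8534081551262993
board [0.592  0.1964 0.0078] 0.0002
board [ 0.6301 -0.      0.0169] 0.0025
board [ 0.4535 -0.0331  0.0061] 0.0018
carrier [0.5415 0.1523 0.0121] 0.0003
carrier [0.4739 0.1068 0.0114] 0.0027
carrier [0.4957 0.0764 0.0137] 0.0009
board by plane [0.5923 0.1966 0.006 ] [ 0.6307 -0.0011  0.014 ] [ 0.4535 -0.034   0.006 ]
scene by plane [0.5939 0.197  0.006 ] [0.6334 0.0014 0.014 ] [ 0.4536 -0.0322  0.006 ]
[array([0.5415, 0.1525, 0.012 ]), array([0.4738, 0.1081, 0.012 ]), array([0.4959, 0.077 , 0.012 ])]
[array([0.5416, 0.1522, 0.012 ]), array([0.4733, 0.1054, 0.012 ]), array([0.4973, 0.0763, 0.012 ])]
corner_in [0.619  0.0121 0.006 ]
fence_near_in [ 0.468  -0.0175  0.006 ]
```

Run:
```python
from h import *
import plant;print([n for n in dir(plant) if n[0]!='_'])
t=snapshot("top");s=snapshot("scene");w=snapshot("wrist")
cv2.imwrite("pics/w0.png",w["color"][:,:,::-1]);print(np.round(w["tool_from_camera"],3).tolist(),w["fx"],w["cx"],w["cy"])
for n,a,b in[("head",(218,352),(170,300)),("knob",(120,385),(113,395)),("bottle cap",(83,157),(50,130))]:
    x,e=tri(t,a,s,b);print(n,np.round(x,3),round(e,3))
for z in(0.05,.3,.4):print(z,[np.round(onz(t,*p,z)[:2],2) for p in((20,345),(20,385),(228,352),(80,165))])
```

```text
['PlanningError', 'close_job', 'get_obs', 'snapshot', 'tip_reach']
[[-0.0, -0.964, -0.266, 0.071], [1.0, 0.0, -0.001, 0.001], [0.001, -0.266, 0.964, 0.019], [0.0, 0.0, 0.0, 1.0]] 317.5385168238341 278.3778015360847 210.38766696279976
head [0.22  0.101 0.188] 0.01
knob [0.135 0.271 0.078] 0.146
bottle cap [0.657 0.429 0.207] 0.015
0.05 [array([0.21, 0.61]), array([0.12, 0.61]), array([0.2 , 0.09]), array([0.68, 0.49])]
0.3 [array([0.24, 0.49]), array([0.16, 0.48]), array([0.24, 0.06]), array([0.62, 0.39])]
0.4 [array([0.25, 0.43]), array([0.18, 0.43]), array([0.25, 0.05]), array([0.6 , 0.35])]
```

View pics/w0.png

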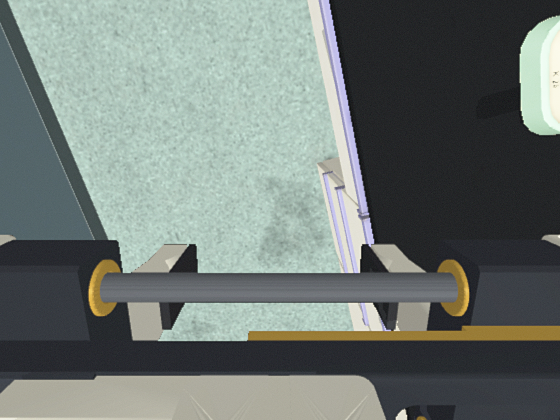

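The wrist view shows floor and the bench edge from above, and the gripper fills the lower part of the picture. The microscope lies between the arm and the board, so I go up first and turn there.

```bash
python3 -m handwheel '[[1,0,0,-1,0,0,-1],[1,0,0,-1,0,0,-1],[1,0,0,-1,0,0,-1],[1,0,0,-1,0,0,-1],[1,0,0,-1,0,0,-1]]'; python3 -m handwheel '[[1,0,0,-1,0,0,-1],[1,0,0,0,0,0,-1],[1,0,0,0,0,0,-1],[1,0.8,0.6,0,0,0,0],[1,0.8,0.6,0,0,0,0]]'
```

```text
clock: 1.02
tool_pos: [0.1669, 0.6539, 0.5305]
orientation: [-180.0, 0.0, 15.9]
force: [-0.2, -0.5, -0.1]
opening: 0.0877
gripper_force: 0.0
clock: 1.65
tool_pos: [0.217, 0.6512, 0.5548]
orientation: [-180.0, -0.0, 33.7]
force: [0.1, 0.1, -0.0]
opening: 0.0878
gripper_force: 0.0
```

```bash
python3 -m handwheel '[[1,0.6,1,0,0,0,0],[1,0.6,1,0,0,0,0],[1,0.6,1,0,0,0,0],[1,0.6,1,0,0,0,0],[1,0.6,1,0,0,0,0]]'; python3 -m handwheel '[[1,0.6,1,0,0,0,0],[1,0.6,1,0,0,0,0],[1,0.6,1,0,0,0,0],[1,0,1,0,0,0,0],[1,-0.5,1,0,0,0,0]]'; python3 -m handwheel '[[1,-0.5,1,0,0,0,0],[1,-0.5,1,0,0,0,0],[1,-0.5,1,0,0,0,0],[1,-0.5,1,0,0,0,0],[1,-0.5,1,0,0,0,0]]'
```

```text
clock: 2.28
tool_pos: [0.3493, 0.5883, 0.5547]
orientation: [180.0, 0.0, 33.7]
force: [-0.5, -0.1, 0.4]
opening: 0.0878
gripper_force: 0.0
clock: 2.9
tool_pos: [0.4456, 0.502, 0.5538]
orientation: [180.0, 0.1, 33.7]
force: [0.2, -0.4, 1.1]
opening: 0.0872
gripper_force: 0.0
clock: 3.52
tool_pos: [0.4621, 0.3625, 0.5549]
orientation: [-180.0, -0.0, 33.7]
force: [0.5, 1.0, -0.9]
opening: 0.0876
gripper_force: 0.0
```

```bash
python3 -m handwheel '[[1,-0.4,1,0.3,0,0,0],[1,-0.4,1,0.5,0,0,0],[1,-0.4,1,0.8,0,0,0],[1,-0.4,1,1,0,0,0],[1,-0.4,1,1,0,0,0]]'; python3 -m handwheel '[[1,-0.4,1,1,0,0,0],[1,-0.4,1,1,0,0,0],[1,-0.4,1,1,0,0,0],[1,-0.4,1,0.5,0,0,0],[1,-0.4,0.5,0,0,0,0]]'
python3 - <<'E'
from h import *
o=get_obs();print(o["tool_pos"],o["orientation"])
w=snapshot("wrist");cv2.imwrite("pics/w1.png",w["color"][:,:,::-1])
E
```

```text
clock: 4.15
tool_pos: [0.4899, 0.2307, 0.4641]
orientation: [-180.0, -0.0, 33.7]
force: [-0.0, 0.7, -0.4]
opening: 0.0876
gripper_force: 0.0
clock: 4.78
tool_pos: [0.5104, 0.1093, 0.3763]
orientation: [-180.0, 0.1, 33.6]
force: [0.5, 0.3, 1.3]
opening: 0.0877
gripper_force: 0.0
[0.51041049 0.10927824 0.3762521 ] [-1.79995773e+02  1.20038154e-01  3.36197620e+01]
```

View pics/w1.png

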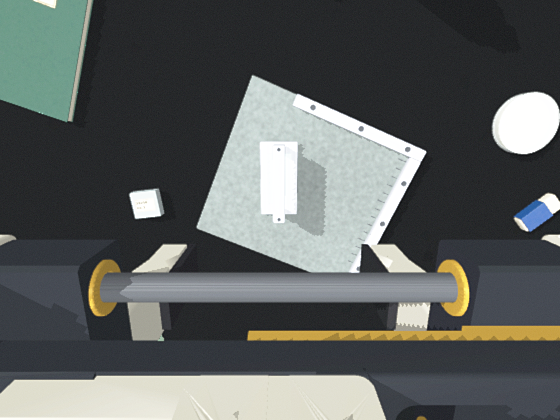

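The wrist view shows the carrier upright: bar from about (279,144) to (279,222), plate left edge at column 260, rows 142–214. The board's end strip runs from (295,97) to (426,151), and the inner corner is near (407,153).

```bash
cat >> h.py <<'E'
from scipy.spatial.transform import Rotation as Ro
def wcam(o,w):
    R=Ro.from_euler("xyz",o["orientation"],degrees=True).as_matrix();M=np.array(w["tool_from_camera"])
    Rw=R@M[:3,:3];c=R@M[:3,3]+o["tool_pos"]
    return dict(w,R=Rw.T,t=-Rw.T@c)
E
python3 - <<'E'
from h import *
o=get_obs();w=wcam(o,snapshot("wrist"));r=lambda a:np.round(a,4)
I=cv2.imread("pics/w1.png");cv2.imwrite("pics/w1z.png",cv2.resize(I[60:285,190:440],None,fx=2.66,fy=2.66,interpolation=cv2.INTER_CUBIC))
for n,u,v,z in[("bar far",279,144,.048),("bar near",279,222,.048),("plate FL",260.5,142,.012),("plate NL",261,214,.012),("plate FR",297,142,.012),("board FL",252,75,.006),("board NL",197,228,.006),("board FR top",427,151,.014),("inner corner",408,153,.014)]:
    print(n,r(onz(w,u,v,z)))
E
```

```text
bar far [0.5531 0.1365 0.048 ]
bar near [0.488  0.0931 0.048 ]
plate FL [0.5421 0.1528 0.012 ]
plate NL [0.4752 0.1091 0.012 ]
plate FR [0.5636 0.1204 0.012 ]
board FL [0.5935 0.1967 0.006 ]
board NL [0.4178 0.1614 0.006 ]
board FR top [ 6.327e-01 -4.000e-04  1.400e-02]
inner corner [0.6199 0.0152 0.014 ]
```

View pics/w1z.png

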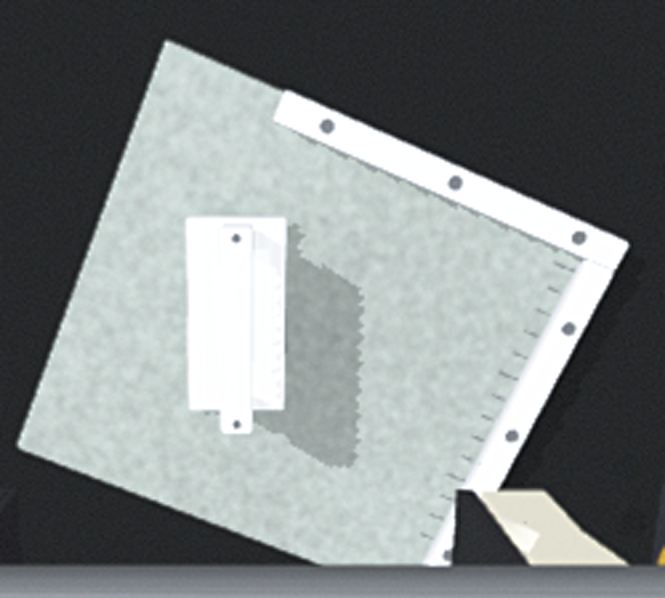

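```bash
python3 -m handwheel '[[1,0.42,0.04,1,0,0,0],[1,0,0,1,0,0,0],[1,0,0,1,0,0,0],[1,0,0,1,0,0,0],[1,0,0,1,0,0,0]]'; python3 -m handwheel '[[1,0,0,1,0,0,0],[1,0,0,1,0,0,0],[-0.5,0,0,0,0,0,0],[-1,0,0,0,0,0,0],[-1,0,0,0,0,0,0]]';python3 -m handwheel '[[-1,0,0,0,0,0,0],[-1,0,0,0,0,0,0]]'
```

```text
clock: 5.5
tool_pos: [0.5203, 0.1169, 0.2524]
orientation: [180.0, -0.1, 33.7]
force: [-0.4, 1.3, 0.1]
opening: 0.0878
gripper_force: 0.0
clock: 6.12
tool_pos: [0.5205, 0.1165, 0.2035]
orientation: [180.0, -0.1, 33.7]
force: [0.4, 0.7, -0.3]
opening: 0.0633
gripper_force: 0.0
clock: 6.38
tool_pos: [0.5201, 0.1161, 0.2026]
orientation: [180.0, -0.0, 33.7]
force: [-0.1, -0.4, -0.8]
opening: 0.043
gripper_force: 0.0
```

```bash
python3 -m handwheel '[[-1,0,0,0.1,0,0,0],[-1,0,0,0,0,0,0],[-1,0,0,0,0,0,0],[-1,0,0,0,0,0,0],[-1,0,0,0,0,0,0]]'
```

```text
clock: 7.0
tool_pos: [0.52, 0.1161, 0.1996]
orientation: [-180.0, 0.0, 33.7]
force: [0.3, -0.2, -0.1]
opening: 0.0117
gripper_force: 30.0
```

```bash
python3 -m handwheel '[[-1,0,0,0,0,0,0.93],[-1,0,0,0,0,0,0.93],[-1,0,0,0,0,0,0.93],[-1,0,0,0,0,0,0.94],[-1,0,0,0,0,0,0]]'; python3 -m handwheel '[[-1,0.3,0.96,0,0,0,0],[-1,0.3,0.96,0,0,0,0],[-1,0.3,0.96,0,0,0,0],[-1,0.3,0.96,0,0,0,0],[-1,0,0,0,0,0,0]]'
```

```text
clock: 7.62
tool_pos: [0.52, 0.1161, 0.1996]
orientation: [-180.0, 0.0, 11.3]
force: [-0.7, -0.3, -0.3]
opening: 0.0116
gripper_force: 30.0
clock: 8.25
tool_pos: [0.5689, 0.0266, 0.1995]
orientation: [180.0, -0.0, 11.3]
force: [0.4, -0.4, -0.6]
opening: 0.0118
gripper_force: 30.0
```

Run:
```python
from h import *
o=get_obs();print(o["tool_pos"],o["orientation"],o["force"])
w=snapshot("wrist");cv2.imwrite("pics/w2.png",w["color"][:,:,::-1])
s=snapshot("scene");I=s["color"][190:290,160:300,::-1];cv2.imwrite("pics/s2.png",cv2.resize(I,None,fx=5,fy=5,interpolation=cv2.INTER_CUBIC))
```

```text
[0.56886405 0.0266245  0.19953334] [ 1.79990345e+02 -5.53995978e-03  1.13278859e+01] [ 0.35495119 -0.4117494  -0.55887021]
```

View pics/w2.png

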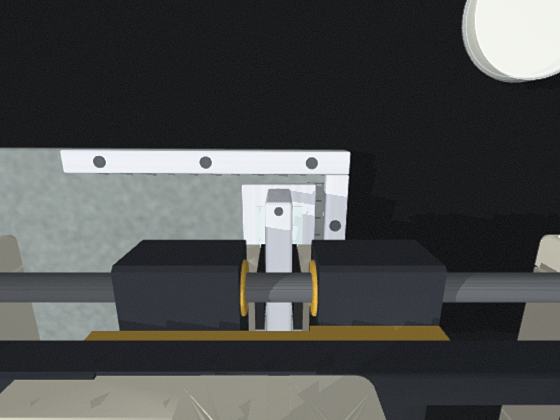

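The carrier's end (row ~185) is parallel to the end stop (inner edge at row ~174). Its right edge (column ~316) is about 5 mm from the fence (column ~324). I approach in small steps and watch the force.

```bash
python3 -m handwheel '[[-1,0,0.2,0,0,0,0],[-1,0,0,0,0,0,0]]';for i in 1; do python3 -m handwheel '[[-1,0,0.05,0,0,0,0],[-1,0,0,0,0,0,0]]';  python3 -m handwheel '[[-1,0,0.05,0,0,0,0],[-1,0,0,0,0,0,0]]'; python3 -m handwheel '[[-1,0.2,0,0,0,0,0],[-1,0,0,0,0,0,0]]'; done
```

```text
clock: 8.6
tool_pos: [0.5691, 0.0231, 0.1997]
orientation: [-180.0, 0.0, 11.4]
force: [-0.4, 0.9, -1.0]
opening: 0.0119
gripper_force: 30.0
clock: 8.85
tool_pos: [0.5695, 0.022, 0.1997]
orientation: [-180.0, -0.0, 11.3]
force: [-0.2, 0.7, -1.0]
opening: 0.0118
gripper_force: 30.0
clock: 9.1
tool_pos: [0.5696, 0.0214, 0.1998]
orientation: [-179.9, -0.0, 11.3]
force: [-3.4, 8.0, 1.5]
opening: 0.0116
gripper_force: 30.0
clock: 9.35
tool_pos: [0.5714, 0.0218, 0.1996]
orientation: [-179.9, 0.4, 11.2]
force: [-18.4, 8.6, 16.9]
opening: 0.0117
gripper_force: 30.0
```

Run:
```python
from h import *
o=get_obs();print(o["tool_pos"],o["orientation"],o["force"]);r=lambda a:np.round(a,4)
w=wcam(o,snapshot("wrist"));cv2.imwrite("pics/w3.png",w["color"][:,:,::-1])
w2=wcam(dict(tool_pos=np.array([.5689,.0266,.1995]),orientation=[180,0,11.3]),w)
ex=np.array([.9806,.196,0])
print("w2 stop",onz(w2,270,174,.014)@ex,"plate",onz(w2,255,185,.012)@ex,"bar",onz(w2,279,190,.048)@ex, "tool",np.array([.5689,.0266,0])@ex)
for n in("w2","w3"):
    I=cv2.imread(f"pics/{n}.png",0)
    print(n,"col255",I[148:215,253:258].mean(1).astype(int).tolist());print("col279",I[148:215,277:282].mean(1).astype(int).tolist())
    print("row215",I[213:218,235:352].mean(0).astype(int).tolist())
```

```text
[0.57142816 0.02175267 0.19958141] [-179.93468769    0.43152368   11.24247237] [-18.36783993   8.5818813   16.93243404]
w2 stop 0.6081762820442227 plate 0.6019140240216101 bar 0.6066422531573413 tool 0.56307694
w2 col255 [33, 87, 153, 207, 234, 241, 239, 239, 239, 239, 239, 239, 238, 237, 237, 238, 239, 239, 238, 237, 238, 237, 237, 237, 239, 218, 125, 152, 155, 154, 151, 150, 148, 147, 146, 145, 179, 230, 240, 237, 237, 237, 237, 236, 237, 237, 237, 237, 237, 237, 236, 237, 237, 237, 236, 236, 236, 235, 229, 236, 237, 235, 236, 236, 236, 236, 236]
col279 [29, 75, 146, 186, 234, 242, 239, 239, 239, 239, 239, 240, 238, 237, 237, 238, 239, 238, 238, 239, 238, 237, 236, 237, 239, 214, 123, 134, 156, 156, 156, 156, 156, 155, 151, 140, 176, 229, 239, 238, 206, 142, 140, 145, 144, 145, 146, 145, 145, 147, 148, 148, 144, 148, 189, 225, 229, 237, 240, 152, 100, 98, 101, 100, 100, 99, 102]
row215 [157, 156, 158, 157, 155, 155, 150, 173, 244, 237, 235, 235, 236, 237, 237, 236, 236, 237, 238, 238, 235, 235, 234, 234, 233, 235, 235, 236, 237, 235, 228, 238, 239, 239, 238, 238, 238, 238, 240, 229
[... 941 characters left out ...]
139, 144, 145, 144, 145, 142, 145, 146, 147, 148, 145, 147, 174, 217, 226, 233, 239, 197, 113, 96, 100, 100, 102, 100, 98]
row215 [150, 149, 148, 148, 149, 148, 150, 185, 239, 237, 235, 235, 237, 237, 237, 235, 236, 238, 238, 237, 234, 234, 233, 234, 234, 234, 235, 235, 237, 234, 220, 238, 238, 239, 239, 238, 238, 238, 238, 229, 198, 167, 156, 149, 148, 152, 167, 194, 227, 238, 236, 236, 236, 236, 236, 219, 189, 187, 238, 236, 233, 233, 232, 224, 220, 221, 221, 215, 202, 200, 201, 198, 198, 196, 198, 199, 203, 210, 206, 171, 138, 185, 211, 212, 207, 206, 203, 202, 200, 202, 203, 205, 204, 203, 201, 201, 201, 202, 202, 203, 208, 191, 67, 14, 19, 20, 22, 21, 23, 20, 19, 21, 20, 23, 21, 22, 20]
```

View pics/w3.png

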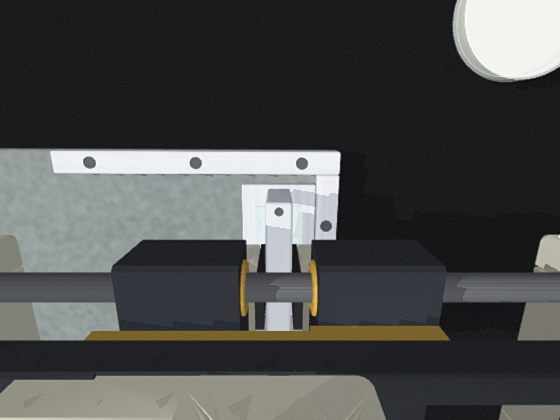

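The long side is now at the fence (column ~316), but the end is still about 4–6 mm short with 17 N upward, so the plate is jamming. I back off a little in y, lift a hair and push on in x.

```bash
python3 -m handwheel '[[-1,-0.2,-0.04,-0.03,0,0,0],[-1,0,0,0,0,0,0]]'; python3 -m handwheel '[[-1,0.1,0,0,0,0,0],[-1,0,0,0,0,0,0]]';python3 -m handwheel '[[-1,0.1,0,0,0,0,0],[-1,0,0,0,0,0,0]]'
```

```text
clock: 9.65
tool_pos: [0.5692, 0.0216, 0.2005]
orientation: [-180.0, 0.0, 11.3]
force: [-2.2, 3.4, -0.4]
opening: 0.012
gripper_force: 30.0
clock: 9.9
tool_pos: [0.5717, 0.0221, 0.2]
orientation: [-180.0, 0.1, 11.3]
force: [-4.3, 4.3, 0.6]
opening: 0.0117
gripper_force: 30.0
clock: 10.15
tool_pos: [0.5741, 0.0225, 0.1998]
orientation: [-180.0, 0.1, 11.3]
force: [-4.4, 4.2, -0.4]
opening: 0.0116
gripper_force: 30.0
```

```bash
python3 -m handwheel '[[-1,0.06,0.02,0,0,0,0],[-1,0,0,0,0,0,0]]'; python3 -m handwheel '[[-1,0.04,0,0,0,0,0],[-1,0,0,0,0,0,0]]';python3 -m handwheel '[[-1,0.04,0,0,0,0,0],[-1,0,0,0,0,0,0]]'
```

```text
clock: 10.4
tool_pos: [0.5746, 0.0224, 0.1997]
orientation: [-180.0, 0.2, 11.2]
force: [-9.3, 7.8, 4.5]
opening: 0.0119
gripper_force: 30.0
clock: 10.65
tool_pos: [0.5749, 0.0225, 0.1997]
orientation: [-180.0, 0.3, 11.2]
force: [-13.1, 8.1, 7.2]
opening: 0.0121
gripper_force: 30.0
clock: 10.9
tool_pos: [0.5752, 0.0226, 0.1997]
orientation: [-180.0, 0.4, 11.2]
force: [-16.3, 8.5, 9.7]
opening: 0.0114
gripper_force: 30.0
```

```bash
python3 -m handwheel '[[-1,-0.08,-0.05,-0.02,0,0,0],[-1,0,0,0,0,0,0]]'; python3 -m handwheel '[[-1,0.06,0,0,0,0,0],[-1,0,0,0,0,0,0]]';python3 -m handwheel '[[-1,0.06,0,0,0,0,0],[-1,0,0,0,0,0,0]]'
python3 - <<'E'
from h import *
o=get_obs();w=wcam(o,snapshot("wrist"));cv2.imwrite("pics/w4.png",w["color"][:,:,::-1]);I=cv2.imread("pics/w4.png",0)
print("col255",I[148:215,253:258].mean(1).astype(int).tolist())
print("row215",I[213:218,300:345].mean(0).astype(int).tolist())
E
```

```text
clock: 11.15
tool_pos: [0.5756, 0.0233, 0.2007]
orientation: [180.0, 0.1, 11.3]
force: [-2.9, 1.9, 0.7]
opening: 0.012
gripper_force: 30.0
clock: 11.4
tool_pos: [0.5762, 0.0233, 0.2004]
orientation: [180.0, 0.2, 11.3]
force: [-7.9, 1.6, 3.6]
opening: 0.0119
gripper_force: 30.0
clock: 11.65
tool_pos: [0.5767, 0.0233, 0.2002]
orientation: [180.0, 0.4, 11.2]
force: [-11.7, 2.6, 7.1]
opening: 0.0118
gripper_force: 30.0
col255 [26, 25, 27, 25, 24, 26, 26, 27, 27, 24, 20, 44, 104, 143, 164, 231, 239, 238, 238, 238, 238, 239, 239, 238, 237, 236, 237, 238, 238, 238, 237, 237, 236, 236, 236, 235, 221, 222, 235, 237, 237, 236, 237, 236, 236, 237, 237, 236, 237, 236, 236, 236, 236, 236, 236, 236, 237, 235, 227, 235, 236, 236, 236, 235, 236, 235, 235]
row215 [221, 222, 217, 202, 200, 199, 198, 197, 196, 197, 200, 202, 202, 202, 183, 133, 180, 208, 210, 209, 205, 202, 201, 201, 201, 201, 202, 202, 201, 201, 202, 201, 201, 202, 203, 205, 192, 88, 19, 15, 21, 20, 20, 22, 23]
```

```bash
python3 -m handwheel '[[-1,0,0.06,0,0,0,0],[-1,0,0,0,0,0,0],[-1,0,0,0,0,0,0]]'
python3 - <<'E'
from h import *
o=get_obs();w=wcam(o,snapshot("wrist"));print(o["orientation"]);I=w["color"].mean(2)
print("col255",I[175:195,253:258].mean(1).astype(int).tolist())
print("col300",I[175:195,298:303].mean(1).astype(int).tolist())
for r in(190,205,220,235):print(r,I[r:r+3,300:330].mean(0).astype(int).tolist())
print("left",[I[r:r+3,230:260].mean(0).astype(int).tolist() for r in (195,230)])
E
```

```text
clock: 12.08
tool_pos: [0.5769, 0.0227, 0.2002]
orientation: [-179.9, 0.3, 11.2]
force: [-13.2, 8.2, 7.3]
opening: 0.0116
gripper_force: 30.0
[-179.94171095    0.31725108   11.23292057]
col255 [239, 240, 240, 239, 238, 238, 237, 238, 237, 219, 201, 236, 239, 237, 237, 238, 238, 237, 238, 237]
col300 [104, 103, 102, 98, 108, 173, 244, 240, 236, 224, 192, 232, 238, 237, 235, 204, 198, 200, 201, 200]
190 [200, 203, 207, 216, 216, 213, 212, 213, 215, 225, 226, 227, 228, 227, 203, 171, 239, 245, 244, 243, 241, 240, 240, 238, 238, 238, 239, 239, 238, 237]
205 [231, 232, 236, 240, 239, 239, 237, 228, 226, 227, 230, 231, 231, 217, 183, 155, 186, 213, 212, 209, 207, 204, 204, 204, 202, 203, 205, 204, 203, 203]
220 [222, 221, 209, 204, 203, 200, 202, 199, 199, 202, 203, 204, 205, 185, 128, 175, 205, 212, 212, 209, 206, 203, 202, 203, 204, 204, 205, 204, 204, 204]
235 [222, 219, 205, 203, 203, 202, 200, 198, 199, 203, 205, 206, 202, 177, 144, 191, 215, 218, 209, 152, 83, 79, 83, 83, 84, 84, 85, 86, 82, 80]
left [[151, 149, 146, 147, 146, 147, 151, 153, 153, 155, 152, 174, 245, 239, 236, 237, 238, 239, 238, 238, 237, 239, 240, 239, 239, 237, 236, 236, 235, 237], [151, 154, 155, 155, 156, 155, 153, 154, 153, 154, 152, 151, 174, 246, 238, 236, 236, 237, 238, 238, 237, 237, 239, 241, 238, 234, 234, 234, 232, 227]]
```

The carrier is flush at both strips, with both seams thin and parallel. I back off slightly and lift it.

```bash
python3 -m handwheel '[[-1,-0.1,-0.05,-0.3,0,0,0],[-1,0,0,-0.8,0,0,0],[-1,0,0,-1,0,0,0],[-1,0,0,-1,0,0,0],[-1,0,0,-1,0,0,0]]'; python3 -m handwheel '[[-1,0,0,-1,0,0,0],[-1,0,0,-1,0,0,0],[-1,0,0,-1,0,0,0],[-1,0,0,-1,0,0,0.94],[-1,0,0,0,0,0,0.94]]'; python3 -m handwheel '[[-1,-0.4,0.96,0,0,0,0],[-1,-0.4,0.96,0,0,0,0],[-1,-0.4,0.96,0,0,0,0],[-1,-0.4,0.96,0,0,0,0],[-1,-0.4,0.96,0,0,0,0]]';python3 -m handwheel '[[-1,-0.4,0.96,0,0,0,0],[-1,-0.4,0.96,0,0,0,0],[-1,-0.4,0.96,0,0,0,0],[-1,-0.4,0.96,0,0,0,0],[-1,-0.4,0.96,0,0,0,0]]';python3 -m handwheel '[[-1,-0.4,0.96,0,0,0,0],[-1,-0.4,0.96,0,0,0,0],[-1,-0.4,0.96,0,0,0,0],[-1,-0.4,0.96,0,0,0,0],[-1,-0.4,0.96,0,0,0,0]]'; python3 -m handwheel '[[-1,0,0,0,0,0,0],[-1,0,0,0,0,0,0]]'
python3 - <<'E'
from h import *
o=get_obs();print(o["tool_pos"],o["orientation"])
w=snapshot("wrist");cv2.imwrite("pics/w5.png",w["color"][:,:,::-1])
E
```

```text
clock: 12.75
tool_pos: [0.5771, 0.023, 0.3048]
orientation: [180.0, -0.1, 11.3]
force: [-0.0, -0.1, -2.0]
opening: 0.0115
gripper_force: 30.0
clock: 13.38
tool_pos: [0.5775, 0.0231, 0.4065]
orientation: [-180.0, -0.3, -0.2]
force: [0.4, -0.1, -1.5]
opening: 0.0115
gripper_force: 30.0
clock: 14.0
tool_pos: [0.5253, -0.0988, 0.4035]
orientation: [180.0, -0.0, 0.0]
force: [-1.2, 0.1, -1.9]
opening: 0.0118
gripper_force: 30.0
clock: 14.62
tool_pos: [0.4751, -0.2186, 0.4035]
orientation: [180.0, -0.0, 0.0]
force: [0.5, -0.7, -1.1]
opening: 0.0118
gripper_force: 30.0
clock: 15.25
tool_pos: [0.4249, -0.3384, 0.4035]
orientation: [180.0, -0.0, 0.0]
force: [0.8, 0.4, -1.9]
opening: 0.0117
gripper_force: 30.0
clock: 15.5
tool_pos: [0.4258, -0.3372, 0.4034]
orientation: [180.0, -0.0, -0.0]
force: [0.0, 0.7, -0.9]
opening: 0.012
gripper_force: 30.0
[ 0.42575889 -0.33722093  0.40340923] [ 1.79996307e+02 -1.17032112e-03 -2.03939554e-02]
```

View pics/w5.png

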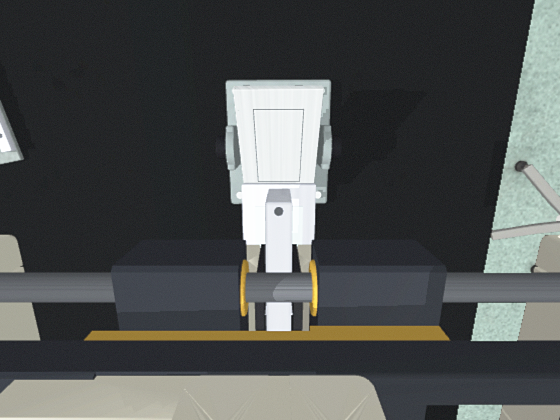

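The wrist view shows the stage ahead of the carrier. The engraved outline has corners near (253,109), (306,109), (302,181) and (258,181), and the top edge of the face is near row 89.

Run:
```python
from h import *
from scipy.optimize import least_squares
o=get_obs();w=wcam(o,snapshot("wrist"));I=w["color"].mean(2)
def dip(p,lo):k=np.arange(len(p));wt=np.clip(np.median(p)-8-p,0,None);return lo+(k*wt).sum()/wt.sum()
top=dip(I[104:114,262:298].mean(1),104);bot=dip(I[176:183,264:296].mean(1),176)
def col(lo,hi):
    P=[(r,dip(I[r,lo:hi],lo)) for r in range(115,176,3) if (np.median(I[r,lo:hi])-I[r,lo:hi]).max()>15];P=np.array(P);return np.polyfit(P[:,0],P[:,1],1)
L,Rr=col(247,263),col(297,311)
W=[(np.polyval(L,top),top),(np.polyval(Rr,top),top),(np.polyval(Rr,bot),bot),(np.polyval(L,bot),bot)];print(np.round(W,1))
t=snapshot("top");s=snapshot("scene")
C=lambda p:(360+p[0]/4,210+(p[1]-300)/4);D=lambda p:(370+(p[0]-400)/4,200+(p[1]-300)/4)
ol=np.array([(42,22),(42,-22),(-42,-22),(-42,22)])/1e3;fc=np.array([(60,38),(60,-38),(-60,-38),(-60,38)])/1e3
sets=[(w,W,ol),(t,[C(p) for p in[(135,380),(207,382),(198,503),(126,500)]],ol),(s,[D(p) for p in [(525,349),(609,349),(623,508),(538,511)]],ol),(t,[C(p) for p in[(110,353),(236,346),(218,528),(96,526)]],fc),(s,[D(p) for p in[(490,320),(633,319),(656,543),(510,544)]],fc)]
def res(p,S):
    x,y,yaw,a=p;out=[]
    R=Ro.from_euler("yz",[-a,yaw]).as_matrix()
    for c,uv,q in S:
        X=(R[:,:2]@q.T).T+[x,y,.07];K=(np.array(c["R"])@X.T).T+np.array(c["t"])
        out.append(np.c_[K[:,0]/K[:,2]*c["fx"]+c["cx"],K[:,1]/K[:,2]*c["fy"]+c["cy"]]-uv)
    return np.concatenate(out).ravel()
for n,S in(("wrist",sets[:1]),("outl top+scene",sets[1:3]),("face",sets[3:]),("all",sets)):
    f=least_squares(res,[.473,-.337,0,.5],args=(S,));print(n,np.round(f.x,4),"rms",np.sqrt((f.fun**2).mean()).round(2))
print(np.degrees(f.x[3]))
```

```text
[[253.3 109.3]
 [303.6 109.3]
 [299.4 181.5]
 [258.1 181.5]]
wrist [ 0.4727 -0.3371  0.0028  0.5418] rms 0.09
outl top+scene [ 0.4728 -0.3375  0.0048  0.5632] rms 0.56
face [ 4.734e-01 -3.367e-01 -3.000e-04  5.102e-01] rms 0.61
all [ 0.4728 -0.3371  0.0031  0.5379] rms 0.57
30.818293898928182
```

```bash
python3 -m handwheel '[[-1,0,0,0,0,1,0],[-1,0,0,0,0,1,0],[-1,0,0,0,0,1,0],[-1,0,0,0,0,1,0],[-1,0,0,0,0,1,0]]'; python3 -m handwheel '[[-1,-0.8,0,0,0,0.17,0],[-1,-0.9,0,0,0,0,0],[-1,-0.9,0,0,0,0,0],[-1,-0.9,0,0,0,0,0],[-1,-0.9,0,0,0,0,0]]'; python3 -m handwheel '[[-1,-0.8,0,0.3,0,0,0],[-1,0,0,0.6,0,0,0],[-1,0,0,0.6,0,0,0],[-1,0,0,0.4,0,0,0],[-1,0,0,0,0,0,0]]'
```

```text
clock: 16.32
tool_pos: [0.4266, -0.3361, 0.4036]
orientation: [180.0, -30.2, 0.1]
force: [-0.2, 0.8, -1.3]
opening: 0.0122
gripper_force: 30.0
clock: 16.95
tool_pos: [0.3316, -0.3363, 0.3468]
orientation: [180.0, -31.0, 0.1]
force: [0.0, 0.1, -1.0]
opening: 0.012
gripper_force: 30.0
clock: 17.58
tool_pos: [0.3401, -0.3366, 0.2951]
orientation: [-179.9, -30.9, 0.0]
force: [0.3, -0.1, 0.7]
opening: 0.0118
gripper_force: 30.0
```

```bash
python3 -m handwheel '[[-1,-0.06,0.02,0.7,0,0,0],[-1,0,0,0.7,0,0,0],[-1,0,0,0.6,0,0,0],[-1,0,0,0.3,0,0,0],[-1,0,0,0,0,0,0]]'
python3 - <<'E'
from h import *
o=get_obs();print(o["force"])
w=snapshot("wrist")["color"][100:260,200:360,::-1];s=snapshot("scene")["color"][185:285,350:450,::-1]
r=lambda I:cv2.resize(I,(400,400),interpolation=cv2.INTER_CUBIC)
cv2.imwrite("pics/f.png",np.hstack([r(w),r(s)]))
E
```

```text
clock: 18.2
tool_pos: [0.3679, -0.3373, 0.2452]
orientation: [-180.0, -31.0, 0.0]
force: [0.6, -0.2, -1.2]
opening: 0.0116
gripper_force: 30.0
[ 0.6180548  -0.1736987  -1.15786822]
```

View pics/f.png

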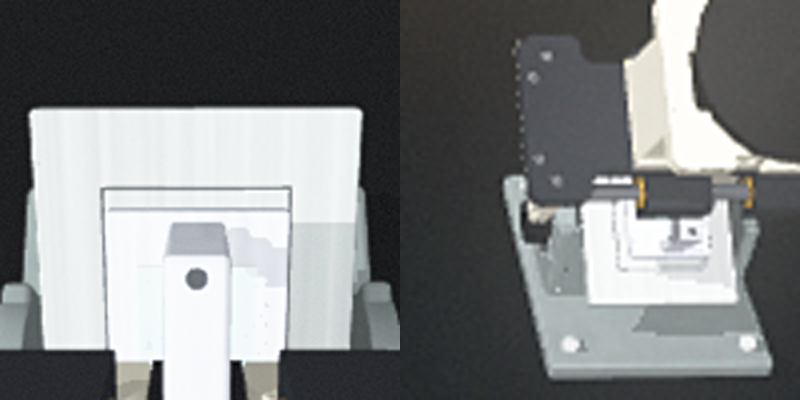

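The carrier lies inside the outline, laterally centred. Cast into tool coordinates, the outline's top line is at +41.5 mm and the carrier's end at +39.4 mm, so it is centred up the slope too. I lower it gently.

```bash
python3 -m handwheel '[[-1,0,0,0.2,0,0,0],[-1,0,0,0.1,0,0,0],[-1,0,0,0,0,0,0]]'; python3 -m handwheel '[[-1,0,0,0.04,0,0,0],[-1,0,0,0,0,0,0]]'; python3 -m handwheel '[[-1,0,0,0.04,0,0,0],[-1,0,0,0,0,0,0]]'
```

```text
clock: 18.68
tool_pos: [0.3716, -0.3373, 0.2395]
orientation: [-180.0, -31.0, 0.0]
force: [-0.2, -0.3, -1.6]
opening: 0.0117
gripper_force: 30.0
clock: 18.92
tool_pos: [0.3721, -0.3373, 0.2387]
orientation: [180.0, -31.0, 0.0]
force: [-0.8, -0.1, -0.8]
opening: 0.0119
gripper_force: 30.0
clock: 19.18
tool_pos: [0.3727, -0.3373, 0.2378]
orientation: [-180.0, -31.0, 0.0]
force: [-0.3, 1.0, -1.3]
opening: 0.0117
gripper_force: 30.0
```

```bash
python3 -m handwheel '[[-1,0,0,0.04,0,0,0],[-1,0,0,0,0,0,0]]'; python3 -m handwheel '[[-1,0,0,0.02,0,0,0],[-1,0,0,0,0,0,0]]'; python3 -m handwheel '[[-1,0,0,0.02,0,0,0],[-1,0,0,0,0,0,0]]'
```

```text
clock: 19.42
tool_pos: [0.3732, -0.3373, 0.2369]
orientation: [-180.0, -31.0, 0.0]
force: [-0.1, 0.3, -0.9]
opening: 0.0117
gripper_force: 30.0
clock: 19.68
tool_pos: [0.3734, -0.3373, 0.2365]
orientation: [-180.0, -31.0, 0.0]
force: [-0.8, -0.6, -1.4]
opening: 0.0122
gripper_force: 30.0
clock: 19.92
tool_pos: [0.3736, -0.3373, 0.2361]
orientation: [180.0, -31.0, 0.0]
force: [-1.1, 0.0, 0.2]
opening: 0.012
gripper_force: 30.0
```

```bash
for k in 1; do python3 -m handwheel '[[-1,0,0,0.02,0,0,0],[-1,0,0,0,0,0,0]]'; python3 -m handwheel '[[-1,0,0,0.02,0,0,0],[-1,0,0,0,0,0,0]]'; python3 -m handwheel '[[-1,0,0,0.02,0,0,0],[-1,0,0,0,0,0,0]]'; done
```

```text
clock: 20.18
tool_pos: [0.3737, -0.3374, 0.2359]
orientation: [180.0, -31.0, 0.0]
force: [-4.8, 0.6, 3.5]
opening: 0.0118
gripper_force: 30.0
clock: 20.42
tool_pos: [0.3737, -0.3374, 0.2357]
orientation: [180.0, -31.0, 0.0]
force: [-8.8, 0.8, 8.5]
opening: 0.0116
gripper_force: 30.0
clock: 20.68
tool_pos: [0.3736, -0.3374, 0.2357]
orientation: [180.0, -31.0, 0.1]
force: [-13.5, 2.0, 14.5]
opening: 0.0117
gripper_force: 30.0
```

```bash
python3 - <<'E'
from h import *
o=get_obs();R=Ro.from_euler("xyz",o["orientation"],degrees=True).as_matrix()
F=R.T@(o["force"]+[0,0,1.2]);M=R.T@o["moment"];print("tool F",F.round(2),"M",M.round(3))
print("centre of pressure x",((0.194*F[0]-M[1])/F[2]).round(4),"if M about TCP")
E
python3 -m handwheel '[[-1,0,0,-0.04,0,0,0],[-1,0,0,0,0,0,0],[-1,0,0,0,0,0,0]]'
python3 - <<'E'
from h import *
o=get_obs();R=Ro.from_euler("xyz",o["orientation"],degrees=True).as_matrix()
F=R.T@(o["force"]+[0,0,1.2]);M=R.T@o["moment"];print("tool F",F.round(2),"M",M.round(3),((0.194*F[0]-M[1])/F[2]).round(4))
w=snapshot("wrist");cv2.imwrite("pics/w6.png",w["color"][:,:,::-1]);I=w["color"].mean(2)
print("rows 150-200 col 250",I[160:195,248:252].mean(1).astype(int).tolist(),"col305",I[160:195,300:304].mean(1).astype(int).tolist())
E
```

```text
tool F [ -3.46  -2.05 -20.35] M [ 0.775 -2.697  0.036]
centre of pressure x -0.0996 if M about TCP
clock: 21.05
tool_pos: [0.3737, -0.3374, 0.2358]
orientation: [180.0, -31.0, 0.0]
force: [-6.9, 0.8, 6.7]
opening: 0.0117
gripper_force: 30.0
tool F [ -1.85  -0.79 -10.31] M [ 0.078 -2.464 -0.03 ] -0.2042
rows 150-200 col 250 [239, 239, 239, 239, 239, 239, 239, 239, 239, 240, 239, 239, 240, 239, 239, 240, 242, 241, 180, 147, 247, 243, 225, 194, 234, 250, 250, 250, 250, 249, 249, 249, 249, 249, 249] col305 [241, 240, 241, 241, 241, 241, 240, 241, 240, 240, 240, 240, 240, 240, 241, 241, 243, 242, 145, 171, 248, 244, 226, 188, 232, 250, 251, 250, 249, 249, 250, 249, 250, 250, 250]
```

Normal force is about 10 N and the load is spread across the plate. The outline line (row ~178) and the carrier end (row ~183) are parallel, about 2.5 mm apart where 2 mm is nominal. I hold briefly and hand in.

```bash
python3 -m handwheel '[[-1,0,0,0,0,0,0],[-1,0,0,0,0,0,0],[-1,0,0,0,0,0,0],[-1,0,0,0,0,0,0]]' && python3 -c "
from plant import *
print(close_job())"
```

```text
clock: 21.6
tool_pos: [0.3737, -0.3374, 0.2358]
orientation: [180.0, -31.0, 0.0]
force: [-7.3, 1.4, 5.8]
opening: 0.012
gripper_force: 30.0
the job is handed in; nothing more can be done
None
```

I squared the carrier in the corner, lifted it and handed in at 21.6 s while still gripping it and pressing it centred on the stage face at about 31° with about 10 N; no verdict was returned.

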